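# Dry-fit a dowelled stone on the jack stand and hold it pressed

## Robot

A 6-joint arm with a two-finger parallel gripper is mounted at the origin on the work surface. World frame = base frame: x ahead of the robot, y to its left, z up, the work surface at z = 0. Lengths are in mm, angles in degrees, forces in N, time in s.
With the tool pointing down it reaches from about 300 to 850 mm from the base axis. Payload 4.2 kg.
Tool frame: the origin (TCP) lies midway between the tips of the shut fingers; the grasp point (between the pads) lies 19 mm behind it (env.grasp_offset is the distance from the TCP to the grasp point, in mm); z points along the fingers, y is the line along which they close (so a half turn about z gives the same grasp; the last joint's range is limited). The gripper opens to 91 mm and grips with 3 to 60 N. Pads are 32 mm wide; open, the fingers measure 118 mm over their backs; the gripper's body (76 mm by 178 mm) begins 60 mm behind the grasp point.
Start: joints at [72.823, 18.312, 89.639, -0, 72.044, -1.146], TCP at [158.796, 552.655, 213.976] pointing down, gripper open.
Joint ranges: [-177.97, 177.97], [-48.28, 115.42], [12.27, 149.76], [-77.06, 257.06], [2.81, 150.46], [-146.56, 146.56]. Speed limits (degrees/s): [147.25, 147.25, 180, 180, 180, 180].

## Interface

Orientations are given as [roll, pitch, yaw] about the fixed x, y, z axes, in that order (R = Rz(yaw) Ry(pitch) Rx(roll)).
In Python, from workcell import env, optics gives the robot as it stands. The module is installed in compiled form; this text tells all that it offers.
- The arm moves only by the tool send_rows, never from a script. Its argument "targets" is a list that holds one entry, the list of rows, each a list of 7 numbers: the turn, a rotation vector about the world's x, y, z scaled (see below), then the shift along the world's x, y, z scaled (see below), then the closure, from -1 (fully open) to 1 (shut). In form: [[[rx, ry, rz, x, y, z, gripper], ...]]. A call has 1 to 12 rows; each row shifts and turns the commanded pose from where the row before left it; what a row does not reach is not made up. The controller multiplies each number of a shift by 0.2 m and each number of a turn by pi/2 rad. A row lasts 1/10 s, in which the tool goes at most 50 mm and 8.59 degrees, less where a joint would pass 70% of its speed; a pose out of reach is approached as far as the arm can. A call with a number of a shift or a turn outside -1 to 1 is refused whole. A call with a gripper value outside its range is refused whole. The fingers move at their own pace and stop on an object; "grip_force" is the grip in N (left out, the last holds). Time passes only in rows, so rows that do not move let the fingers close. It gives the time, the measured TCP pose, the force, the opening and the grip force at its end, in the units of the state.
- env.state(): the state, without advancing time (a new reading comes with each control period).
- optics.grab_frame(name): name is "scene" or "top"; returns (picture, depth): 384x512x3 uint8, red, green, blue; 384x512 float32, mm along the optical axis (not along the pixel's ray), 0 where there is no reading.
- optics.camera_info(name): a dict with "camera_matrix" (3x3 intrinsics, pixels), "R" (3x3) and "t" (3): a world point X has camera coordinates R X + t. Camera axes: x right, y down, z forward; pixel columns grow to the right and rows downward; lengths in mm; the calibration is good to about 2 mm. A picture is of the moment at which its call begins. camera_info takes no time and is no camera call.
- env.job_done(): hands the job in; it is judged then, once.
Trained networks look in the newest picture that a camera, given by its name, has taken for a name from the list of things; names that differ only in an ending like _2 or _b are one class to them, and where a whole thing is asked for, a point or a joint stands for the part that bears it (a point fixed in the world has none). Each returns a list of dicts, best first, with "conf" (0 to 1); they miss things now and then, are a little off and sometimes report something else, mostly with a low value. They report only what shows in the picture. A call takes as long as a camera call. They do not tell look-alikes from the thing itself.
- optics.silhouettes(camera, name): "mask" (384x512 bool, what is visible of it) and "at" ([column, row] in pixels, amid what is visible of it).
- optics.place_of(camera, name): "at" ([column, row] in pixels: a listed point, or the origin of a listed thing).
The state is a dict: "time_s": time; "qpos": joint angles; "qvel": joint speeds; "effort": joint torques, N m; "ee_pos": TCP position; "ee_rot": TCP orientation; "force": force on the tool from outside, world axes, zero at the start; "torque": the same for the moment, N m; "gripper_width": finger opening in mm; "gripper_force": force on a finger pad.
Only numpy, scipy, OpenCV 4.12 (cv2) and the standard library are available. Lean on these libraries where they do the work, as an engineer would, in place of code of your own. Each camera call takes 0.05 s, during which the arm holds its last target. There are 200 camera calls.

## Task

Set the lower stone (the one with two steel dowels standing up) level on the narrow wooden pad of the jack stand, centred and lined up along the pad, and let go of it. Then fit the upper stone down over the dowels, round end over round end, until it sits fully home on the lower stone, and finish while still holding the upper stone and pressing it down with about 15 newtons: do not let go at the end. Leave the tools and other things on the bench where they are.

Things in the scene. Friction and masses are not known exactly. Their poses are not given: they have to be found in the camera images.
- lower_mid (a point): centre of the lower stone, 20 mm above its underside. Pale limestone bar 120 (its x) x 50 (its y) x 40 mm high, long sides parallel; -x end square, +x end half-round (radius 25 mm). Two steel dowels 12 mm thick with tapered tips stand 20 mm above its top at x = -32 and +20 mm, y = 0. About 0.5 kg. Starts upright on the bench, left or right of the stand. z up
- lower_nose (a point): point on the lower stone at the tip of its round end, half-way up (60 mm along x from lower_mid)
- upper_mid (a point): point in the upper stone, mid-length, 20 mm above its underside. Outline, stone and weight as the lower stone (120 x 50 mm, +x end round), 40 mm high plus a 32 mm wide, 12 mm high course on top; no dowels. Two holes in its underside, 14 mm wide, 26 mm deep, at x = -32 and +20 mm, y = 0. Home on the dowels, it is 40 mm above lower_mid. Starts upright on the bench, other side of the stand
- upper_nose (a point): point on the upper stone at the extreme of its round end, 20 mm above its underside (60 mm along x from upper_mid)
- stand_top (a point): centre of the top of the wooden pad on the jack stand: blue steel screw stand fixed to the bench, base plate 120 x 70 mm, 10 mm thick; pad 80 mm long (its x) x 36 mm wide (its y), top 100 mm above the bench, so shorter and narrower than the stone, which may lie either way round along it
- chisel_wide: bystander: wood-handled stone chisel with a 30 mm blade, about 200 mm long, lying flat, 24 mm high; origin mid-length on the bench
- chisel_narrow: bystander: the same with a 14 mm blade
- mallet: bystander: carver's steel-headed hammer lying flat, about 250 mm long, 55 mm high; origin at mid-length on the bench
- offcut: bystander: small stepped stone offcut 75 x 60 x 50 mm, no dowels; origin under its centre
- brush: bystander: wooden dust brush 120 x 45 x 44 mm; origin under its centre
- level: bystander: aluminium spirit level 220 x 22 x 45 mm standing on its edge; origin under its centre
Not all that is in view belongs to the job. Leave any blue or orange look-alike of the part that bears lower_mid alone. What is shaped like the part that bears upper_mid but turquoise is not meant.

How it is judged (in metres and radians):
On the way, in this order (a step that is already met when the one before it is completed fails the run):
1. the lower stone lies alone on the pad, centred, lined up and let go (x of lower_mid in the frame of stand_top between -0.014 and 0.014 m and y of lower_mid in the frame of stand_top between -0.01 and 0.01 m and z of lower_mid in the frame of stand_top between 0.0175 and 0.0225 m and angle between the x axis of lower_mid and the x axis of stand_top, either way round below 0.17 rad and angle between lower_mid's own z axis and vertical below 0.05 rad and contact force between lower and the fingers below 0.3 N and distance between upper_mid and lower_mid above 0.08 m and contact force between lower and stand above 2 N), for 0.2 s.
2. the upper stone is fully home on the dowels, round end over round end (x of lower_mid in the frame of stand_top between -0.014 and 0.014 m and y of lower_mid in the frame of stand_top between -0.01 and 0.01 m and z of lower_mid in the frame of stand_top between 0.0175 and 0.0225 m and angle between the x axis of lower_mid and the x axis of stand_top, either way round below 0.17 rad and angle between lower_mid's own z axis and vertical below 0.05 rad and z of upper_mid in the frame of lower_mid between 0.038 and 0.042 m and distance between upper_mid and lower_mid below 0.0425 m and horizontal distance between upper_nose and lower_nose below 0.008 m and angle between upper_mid's own z axis and vertical below 0.06 rad), for 0.2 s.
At the end, for the whole second after the job is handed in: Lower stone level on the pad (within 14 mm along, 10 mm across, 0.17 rad), upper stone home on it (2 mm in height, round ends within 8 mm), at rest; fingers still on the upper stone only, pressing so that the stand carries 15 to 55 N (the stones alone weigh 9 to 11 N) (all of step 2 and contact force between the fingers and upper above 3 N and contact force between the fingers and lower below 0.5 N and contact force between upper and lower above 9 N and contact force between lower and stand between 15 and 55 N and linear speed of each of upper, lower below 0.02 m/s); the arm keeps its last pose, push and grip.
It fails at once if another thing on the bench was shifted by more than 30 mm (distance of any of chisel_wide, chisel_narrow, mallet, offcut, brush, level from where it was at the start of the episode above 0.03 m).
It also fails if it takes over 64 s, if anything falls off the work surface, if the arm or the gripper's body presses on something with over 40 N, if the wrist force passes 120 N, or if a joint passes its speed limit or range.

## Working session

There is one attempt and no reset: what is moved stays moved. The work goes in short steps, Python scripts to look and compute and a tool call to move; the robot and the scene stay as the last step left them, time stands still between calls to the robot, and variables do not carry over. Pictures are saved under pics/ and viewed, at most 10 in all, crops included, and the job is handed in when it is done.

Besides the shell and the picture viewer there is one more tool, called by a JSON object that holds its "op" and its "data", one argument or row to a line. send_rows: Moves the arm, as the interface text tells. Its arguments: {"type":"object","properties":{"targets":{"type":"array"},"grip_force":{"type":"number"}},"required":["targets"]}

```bash
mkdir -p pics
cat > h.py <<'E'
import numpy as np,cv2
from workcell import env,optics
def grab(n):
    p,d=optics.grab_frame(n);c=optics.camera_info(n)
    return p,d,np.array(c["camera_matrix"]),np.array(c["R"]),np.array(c["t"]).ravel()
def cloud(d,K,R,t):
    v,u=np.mgrid[:384,:512]
    pc=np.stack([(u-K[0,2])/K[0,0]*d,(v-K[1,2])/K[1,1]*d,d],-1)
    return (pc-t)@R
def save(n,p,s=1.5):
    cv2.imwrite(n,cv2.resize(p[...,::-1],None,fx=s,fy=s,interpolation=cv2.INTER_CUBIC))
E
python3 - <<'E'
from h import *
for n in("top","scene"):
    p,d,K,R,t=grab(n);save(f"pics/{n}0.png",p);P=cloud(d,K,R,t)
    print(n,"cam at",(-R.T@t).round())
    for o in("lower_mid","lower_nose","upper_mid","upper_nose","stand_top"):
        for r in optics.place_of(n,o)[:4]:
            u,v=map(int,map(round,r["at"]));print(o,round(r["conf"],2),(u,v),P[v,u].round() if 0<=v<384 and 0<=u<512 else None)
    for o in ("chisel_wide","chisel_narrow","mallet","offcut","brush","level"):
        for r in optics.place_of(n,o)[:1]:
            u,v=map(int,map(round,r["at"]));print(o,round(r["conf"],2),(u,v),P[v,u].round())
E
```

```text
top cam at [ 327.    2. 1730.]
lower_mid 0.96 (316, 242) [ 297. -238.   48.]
lower_mid 0.88 (373, 257) [ 238. -439.   45.]
lower_mid 0.68 (320, 204) [ 433. -259.   43.]
lower_nose 0.89 (322, 183) [ 514. -277.   -2.]
lower_nose 0.81 (316, 226) [ 355. -248.   -2.]
lower_nose 0.61 (386, 270) [ 188. -493.    8.]
upper_mid 0.91 (223, 178) [537.  88.  54.]
upper_mid 0.81 (174, 197) [473. 266.  56.]
upper_mid 0.78 (175, 250) [283. 266.  49.]
upper_nose 0.91 (188, 243) [307. 222.  31.]
upper_nose 0.74 (176, 182) [529. 260.  43.]
upper_nose 0.67 (214, 194) [485. 126.  -0.]
stand_top 0.95 (261, 168) [561. -49. 106.]
chisel_wide 0.86 (245, 210) [421.  12.  21.]
chisel_narrow 0.5 (304, 145) [ 659. -216.   -2.]
mallet 0.88 (194, 144) [667. 192.  41.]
offcut 0.55 (257, 133) [697. -40.  57.]
brush 0.73 (129, 186) [519. 430.  49.]
level 0.75 (369, 184) [ 500. -440.   43.]
scene cam at [1476.  396. 1159.]
lower_mid 0.89 (192, 181) [ 447. -263.   37.]
lower_mid 0.56 (217, 158) [ 311. -224.   44.]
lower_mid 0.31 (221, 258) [719. -35.  25.]
lower_nose 0.93 (187, 196) [ 498. -262.   11.]
lower_nose 0.86 (172, 132) [ 234. -450.   57.]
lower_nose 0.73 (208, 170) [ 347. -249.    8.]
upper_mid 0.79 (280, 228) [560. 103.  39.]
upper_mid 0.73 (353, 184) [296. 284.  47.]
upper_mid 0.59 (337, 223) [1476.  396. 1159.]
upper_nose 0.82 (341, 187) [322. 247.  46.]
upper_nose 0.61 (327, 233) [526. 249.  31.]
stand_top 0.85 (233, 206) [568. -51.  99.]
stand_top 0.56 (186, 193) [ 501. -261.   29.]
chisel_wide 0.61 (268, 199) [429.  17.  17.]
chisel_narrow 0.84 (175, 236) [ 673. -219.    8.]
mallet 0.83 (297, 270) [672. 193.   0.]
brush 0.77 (389, 252) [553. 446.  46.]
level 0.76 (140, 189) [ 530. -428.   24.]
```

Run:
```python
import cv2
a=cv2.imread('pics/top0.png')
c=a[170:430,150:610];cv2.imwrite('pics/topc.png',cv2.resize(c,None,fx=1.73,fy=1.73,interpolation=cv2.INTER_CUBIC))
```

```text
(no output)
```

View pics/topc.png

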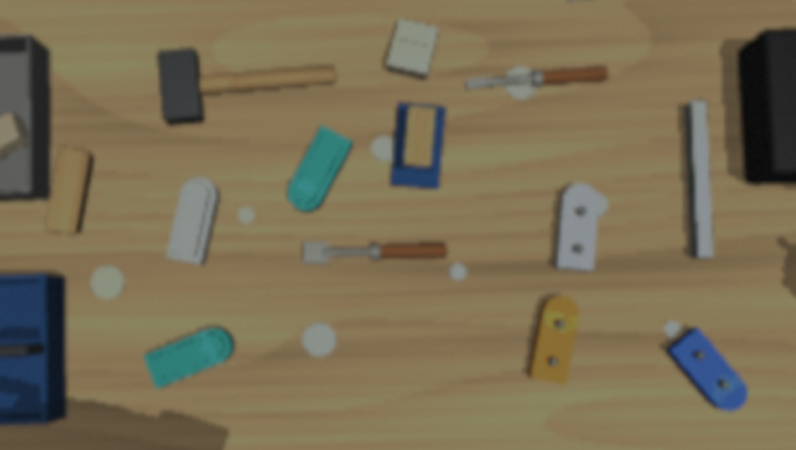

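View pics/scene0.png

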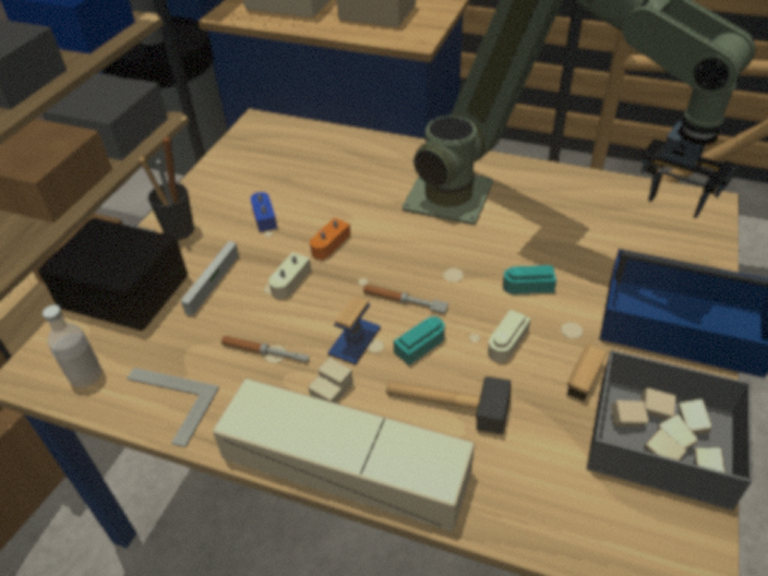

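Lower-stone candidates (top px): pale (320,204), orange (316,242), blue (373,257). Only the pale limestone one fits. Upper-stone candidates: white (174,197), turquoise (223,178) and (175,250). Only the white one fits. The crop confirms both, and both round ends point to world +x. The stand pad is at about (261,168).

```bash
cat >> h.py <<'E'
from scipy.optimize import minimize
def outline():
    a=np.linspace(-np.pi/2,np.pi/2,25)
    return np.vstack([[[-60,25],[-60,-25]],np.c_[35+25*np.cos(a),25*np.sin(a)]])
PAD=np.array([[-40,-18],[40,-18],[40,18],[-40,18.]])
def hull(o,x,zs,K,R,t,S=8):
    c,s=np.cos(x[2]),np.sin(x[2]);q=o@np.array([[c,s],[-s,c]])+x[:2]
    X=np.vstack([np.c_[q,np.full(len(q),z)] for z in zs])@R.T+t
    uv=X@K.T;return uv[:,:2]/uv[:,2:]
def render(os,x,K,R,t,box,S=6):
    u0,v0,w,h=box;m=np.zeros((h*S,w*S),np.uint8)
    for o,zs in os:
        uv=(hull(o,x,zs,K,R,t)+.5-[u0,v0])*S-.5
        cv2.fillConvexPoly(m,cv2.convexHull((uv*16).round().astype(np.int32)),255,shift=4)
    return cv2.resize(m,(w,h),interpolation=cv2.INTER_AREA)/255.
def fit(mask,os,x0,K,R,t):
    ys,xs=np.where(mask);u0,v0=xs.min()-12,ys.min()-12;box=(u0,v0,xs.max()-u0+13,ys.max()-v0+13)
    m=mask[v0:v0+box[3],u0:u0+box[2]].astype(float)
    f=lambda x:((render(os,[x[0],x[1],x[2]/57.3],K,R,t,box)[:m.shape[0],:m.shape[1]]-m)**2).sum()
    best=None
    r=minimize(f,x0,method="Nelder-Mead",options=dict(initial_simplex=np.array([x0]+[np.array(x0)+d for d in np.diag([15,15,15.])]),xatol=.05,fatol=.01))
    r=minimize(f,r.x,method="Nelder-Mead",options=dict(initial_simplex=np.array([r.x]+[r.x+d for d in np.diag([4,4,5.])]),xatol=.02,fatol=.01))
    return r.x.round(1),round(r.fun/m.sum(),3)
def pick(n,name,at,K,R,t):
    uv=K@(R@np.array(at)+t);uv=uv[:2]/uv[2]
    c=[s for s in optics.silhouettes(n,name) if np.hypot(*(np.array(s["at"])-uv))<14]
    return c[0]["mask"] if c else None
O=outline();C=O.copy();C=C*[55/60,16/25]
LOW=[(O,(0,40))];UP=[(O,(0,40)),(C,(40,52))]
E
python3 - <<'E'
from h import *
for n in("top","scene"):
    p,d,K,R,t=grab(n);P=cloud(d,K,R,t);print(n)
    for nm,at,os in(("lower_mid",[437,-262,30],LOW),("upper_mid",[475,262,30],UP)):
        m=pick(n,nm,at,K,R,t)
        if m is None: print(nm,"none");continue
        q=P[m&(d>0)];print(nm,m.sum(),"z pct",np.percentile(q[:,2],[5,50,90]).round(1),[fit(m,os,[at[0],at[1],a],K,R,t) for a in(0,-15,165)])
    g=(np.hypot(P[...,0]-560,P[...,1]+48)<75)&(P[...,2]>80)&(d>0)
    q=P[g];print("pad",g.sum(),np.percentile(q[:,2],[5,50,95]).round(1),cv2.minAreaRect(q[:,:2].astype(np.float32)))
    gl=g.astype(np.uint8);k,l=cv2.connectedComponents(gl);b=1+np.argmax([(l==i).sum() for i in range(1,k)])
    print([fit(l==b,[(PAD,(85,100))],[560,-48,a],K,R,t) for a in (0,-15)])
    b=(P[...,2]<8)&(P[...,2]>-30)&(P[...,0]>300)&(P[...,0]<700)&(abs(P[...,1])<300)&(d>0);print("bench z",np.median(P[b][:,2]).round(1))
E
```

```text
top
lower_mid 484 z pct [16.8 40.5 47. ] [(array([ 448.7, -268.6,   -6.3]), np.float64(0.021)), (array([ 448.7, -268.5,   -6. ]), np.float64(0.022)), (array([ 444.5, -268.3,  173.3]), np.float64(0.078))]
upper_mid 506 z pct [ 4.2 45.9 56.1] [(array([475.2, 268.5, -12.6]), np.float64(0.024)), (array([475.2, 268.5, -12.6]), np.float64(0.024)), (array([470.9, 269.4, 167.3]), np.float64(0.065))]
pad 285 [ 89.4  99.7 106.7] ((572.9488525390625, -49.82183074951172), (41.664337158203125, 86.08377075195312), 83.44580078125)
[(array([572.1, -50.5,  -3.8]), np.float64(0.116)), (array([572.2, -50.8,  -4.6]), np.float64(0.117))]
bench z 0.8
scene
lower_mid 541 z pct [ 2.9 37.8 42.8] [(array([ 446.9, -265.2,   -8.8]), np.float64(0.034)), (array([ 447.1, -265.2,   -8.4]), np.float64(0.035)), (array([ 440.2, -263.3,  169.5]), np.float64(0.092))]
upper_mid 621 z pct [ 4.2 41.2 54. ] [(array([471.6, 273.6, -14.2]), np.float64(0.046)), (array([471.8, 273.6, -14.1]), np.float64(0.046)), (array([465.4, 275.9, 167.2]), np.float64(0.088))]
pad 319 [ 86.3  99.  103.5] ((573.7232666015625, -45.27936553955078), (44.38597106933594, 87.69619750976562), 82.70654296875)
[(array([573.3, -45.2,  -7.6]), np.float64(0.056)), (array([573. , -45. ,  -8.2]), np.float64(0.057))]
bench z 0.2
```

Run:
```python
from h import *
from scipy.spatial.transform import Rotation as Ro
s=env.state();print(s);print(Ro.from_euler('xyz',s["ee_rot"],degrees=True).as_matrix().round(3),env.grasp_offset)
```

```text
{'time_s': 1.5, 'qpos': array([ 7.28249377e+01,  1.83114492e+01,  8.96402579e+01, -2.11960762e-03,
        7.20437666e+01, -1.14675678e+00]), 'qvel': array([-0.02793317, -0.03482583,  0.09412694,  0.04940977,  0.04260189,
       -0.05539514]), 'effort': array([-8.11924360e-05, -4.12332988e+01, -2.32233900e+01,  7.28892116e-02,
        3.75488796e-02, -5.42625912e-06]), 'ee_pos': array([158.78511747, 552.64775982, 213.97191036]), 'ee_rot': array([1.79995515e+02, 2.10660052e-03, 1.63972348e+02]), 'force': array([-0.34325729, -0.13252052,  0.16062525]), 'torque': array([-0.01874145,  0.00314374, -0.01644918]), 'gripper_force': 0.0, 'gripper_width': 91.31752043007181}
[[-0.961  0.276  0.   ]
 [ 0.276  0.961  0.   ]
 [-0.     0.    -1.   ]] 18.8
```

{"op": "send_rows", "data": {
  "targets": [
    [[0, 0, 0.048, 0.134, -0.196, 0, -1], [0, 0, 0.048, 0.134, -0.196, 0, -1], [0, 0, 0, 0.134, -0.196, 0, -1], [0, 0, 0, 0.134, -0.196, 0, -1], [0, 0, 0, 0.134, -0.196, 0, -1], [0, 0, 0, 0.134, -0.196, 0, -1], [0, 0, 0, 0.134, -0.196, 0, -1], [0, 0, 0, 0.134, -0.196, 0, -1], [0, 0, 0, 0.134, -0.196, 0, -1]]
  ],
  "grip_force": 30
}}

```text
time_s: 2.4
ee_pos: [400.8, 198.2, 214.3]
ee_rot: [180.0, 0.0, 172.6]
force: [1.0, 1.4, 0.7]
gripper_width: 91.1
gripper_force: 0.0
```

{"op": "send_rows", "data": {
  "targets": [
    [[0, 0, 0, 0.024, -0.2335, 0, -1], [0, 0, 0, 0.024, -0.2335, 0, -1], [0, 0, 0, 0.024, -0.2335, 0, -1], [0, 0, 0, 0.024, -0.2335, 0, -1], [0, 0, 0, 0.024, -0.2335, 0, -1], [0, 0, 0, 0.024, -0.2335, 0, -1], [0, 0, 0, 0.024, -0.2335, 0, -1], [0, 0, 0, 0.024, -0.2335, 0, -1], [0, 0, 0, 0.024, -0.2335, 0, -1], [0, 0, 0, 0.024, -0.2335, 0, -1], [0, 0, 0, 0, 0, 0, -1], [0, 0, 0, 0, 0, 0, -1]]
  ]
}}

```text
time_s: 3.6
ee_pos: [447.7, -267.7, 213.6]
ee_rot: [179.9, -0.0, 172.5]
force: [0.0, 0.6, -0.5]
gripper_width: 90.6
gripper_force: 0.0
```

{"op": "send_rows", "data": {
  "targets": [
    [[0, 0, 0, 0, 0, -0.22, -1], [0, 0, 0, 0, 0, -0.22, -1], [0, 0, 0, 0, 0, -0.22, -1], [0, 0, 0, 0, 0, -0.2, -1], [0, 0, 0, 0, 0, -0.1, -1], [0, 0, 0, 0, 0, -0.07, -1], [0, 0, 0, 0, 0, 0, -1], [0, 0, 0, 0, 0, 0, 1], [0, 0, 0, 0, 0, 0, 1], [0, 0, 0, 0, 0, 0, 1], [0, 0, 0, 0, 0, 0, 1], [0, 0, 0, 0, 0, 0, 1]]
  ],
  "grip_force": 35
}}

```text
time_s: 4.8
ee_pos: [448.2, -267.3, 8.5]
ee_rot: [-180.0, 0.0, 172.6]
force: [-0.4, -0.6, -0.3]
gripper_width: 54.0
gripper_force: 0.0
```

{"op": "send_rows", "data": {
  "targets": [
    [[0, 0, 0, 0, 0, 0, 1], [0, 0, 0, 0, 0, 0, 1], [0, 0, 0, 0, 0, 0, 1], [0, 0, 0, 0, 0, 0, 1]]
  ]
}}

```text
time_s: 5.2
ee_pos: [448.1, -267.5, 8.4]
ee_rot: [-180.0, 0.0, 172.6]
force: [-2.4, -1.1, 5.2]
gripper_width: 49.8
gripper_force: 35.0
```

{"op": "send_rows", "data": {
  "targets": [
    [[0, 0, 0, 0, 0, 0.1, 1], [0, 0, 0, 0, 0, 0.2, 1], [0, 0, 0, 0, 0, 0.2, 1], [0, 0, 0, 0, 0, 0.2, 1], [0, 0, 0, 0, 0, 0.1, 1], [0, 0, 0, 0, 0, 0, 1], [0, 0, 0, 0, 0, 0, 1], [0, 0, 0, 0, 0, 0, 1]]
  ]
}}

```text
time_s: 6.0
ee_pos: [446.5, -266.1, 165.3]
ee_rot: [179.8, -0.3, 172.6]
force: [0.7, 0.2, -5.5]
gripper_width: 49.7
gripper_force: 35.0
```

{"op": "send_rows", "data": {
  "targets": [
    [[0, 0, 0.01, 0.105, 0.18, 0, 1], [0, 0, 0, 0.105, 0.182, 0, 1], [0, 0, 0, 0.105, 0.182, 0, 1], [0, 0, 0, 0.105, 0.182, 0, 1], [0, 0, 0, 0.105, 0.182, 0, 1], [0, 0, 0, 0.105, 0.182, 0, 1], [0, 0, 0, 0, 0, 0, 1], [0, 0, 0, 0, 0, 0, 1], [0, 0, 0, 0, 0, 0, 1], [0, 0, 0, 0, 0, 0, 1]]
  ]
}}

```text
time_s: 7.0
ee_pos: [573.1, -50.2, 167.3]
ee_rot: [-180.0, -0.1, 173.4]
force: [-0.2, -0.5, -6.5]
gripper_width: 50.0
gripper_force: 35.0
```

Run:
```python
from h import *
s=env.state();print(s["ee_pos"],s["ee_rot"],s["force"])
p,d,K,R,t=grab("scene");c=p[150:250,180:300];save("pics/hold.png",c,6)
z=s["ee_pos"][2]-8.5
for n in("scene","top"):
    if n=="top": p,d,K,R,t=grab(n)
    m=pick(n,"lower_mid",[573,-48,z+25],K,R,t)
    if m is None: print(n,None);continue
    print(n,m.sum(),fit(m,[(O,(z,z+40))],[573,-48,-7],K,R,t))
```

```text
[573.10606222 -50.16974925 167.25347007] [-1.79990543e+02 -9.85093628e-02  1.73422334e+02] [-0.1537579  -0.49037684 -6.51972427]
scene 383 (array([577.4, -62. ,  24.4]), np.float64(0.583))
top 193 (array([574.8, -48.8,  -2.2]), np.float64(0.989))
```

View pics/hold.png

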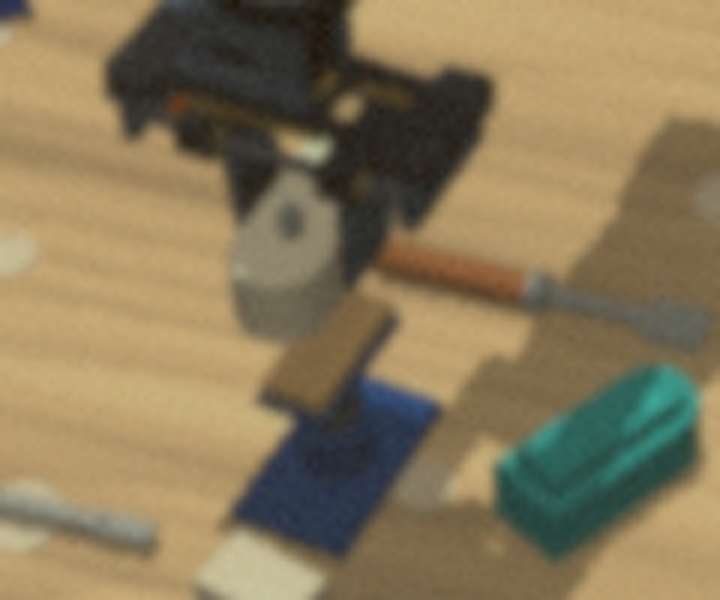

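The picture shows the stone held level, with its nose at about scene px (225,205). The pad is below it at about (235,208). I'll use the stone's visible edges to cross-check the scene camera's bias.

Run:
```python
from h import *
from scipy.optimize import least_squares
p,d,K,R,t=grab("scene");z=167.3-8.5
g=p[150:215,205:250].astype(int);lab=cv2.cvtColor(p,cv2.COLOR_RGB2LAB).astype(int)
# stone pixels: grey (low chroma) and bright
m=(abs(lab[...,2]-lab[225//1-0,0,2]*0-128)<16)&(lab[...,0]>85);m[:178]=0;m[210:]=0;m[:,:212]=0;m[:,243:]=0
k,l=cv2.connectedComponents(m.astype(np.uint8));b=l==1+np.argmax([(l==i).sum() for i in range(1,k)])
ys,xs=np.where(b);print("seg: n",b.sum(),"left",xs.min(),"right",xs.max(),"bottom",ys.max(),xs[ys==ys.max()])
for x in([573.1,-50.2,-6.6/57.3],[573.1,-45,-6.6/57.3],[578.1,-50.2,-6.6/57.3]):
    uv=hull(O,x,(z,z+40),K,R,t);print(x[:2],"left",uv[:,0].min().round(1),"bottom",uv[uv[:,1].argmax()].round(1))
P=cloud(d,K,R,t);q=P[b&(d>0)];print("y of nose pts",np.percentile(q[:,1],[3,50,97]).round(1),"x max",np.percentile(q[:,0],[50,97]).round(1),"z",np.percentile(q[:,2],[3,97]).round(1))
```

```text
seg: n 358 left 219 right 238 bottom 205 [224 225 226 227 228 229 230 231]
[573.1, -50.2] left 216.4 bottom [224.9 207.3]
[573.1, -45] left 218.0 bottom [226.5 207.7]
[578.1, -50.2] left 215.7 bottom [224.2 208.5]
y of nose pts [-72.8 -45.1 -24.6] x max [606.4 632.2] z [166.  219.4]
```

{"op": "send_rows", "data": {
  "targets": [
    [[0, 0, 0, 0, 0.006, -0.1, 1], [0, 0, 0, 0, 0, -0.1, 1], [0, 0, 0, 0, 0, -0.05, 1], [0, 0, 0, 0, 0, -0.02, 1], [0, 0, 0, 0, 0, 0, 1], [0, 0, 0, 0, 0, 0, 1], [0, 0, 0, 0, 0, 0, 1]]
  ]
}}

```text
time_s: 7.95
ee_pos: [574.7, -48.0, 115.0]
ee_rot: [180.0, 0.1, 173.5]
force: [0.5, 0.0, -4.8]
gripper_width: 49.7
gripper_force: 35.0
```

{"op": "send_rows", "data": {
  "targets": [
    [[0, 0, 0, 0, 0, -0.008, 1], [0, 0, 0, 0, 0, -0.008, 1], [0, 0, 0, 0, 0, 0, 1], [0, 0, 0, 0, 0, 0, 1]]
  ]
}}

```text
time_s: 8.35
ee_pos: [574.0, -47.9, 110.7]
ee_rot: [180.0, -0.0, 173.5]
force: [-1.0, -0.2, -4.8]
gripper_width: 49.6
gripper_force: 35.0
```

{"op": "send_rows", "data": {
  "targets": [
    [[0, 0, 0, -0.006, -0.005, -0.005, 1], [0, 0, 0, 0, 0, -0.005, 1], [0, 0, 0, 0, 0, -0.003, 1], [0, 0, 0, 0, 0, 0, 1], [0, 0, 0, 0, 0, 0, 1]]
  ]
}}

```text
time_s: 8.85
ee_pos: [572.7, -49.0, 108.4]
ee_rot: [-180.0, -0.0, 173.5]
force: [-1.1, -0.4, -3.2]
gripper_width: 49.5
gripper_force: 35.0
```

{"op": "send_rows", "data": {
  "targets": [
    [[0, 0, 0, 0, 0, -0.004, 1], [0, 0, 0, 0, 0, 0, 1], [0, 0, 0, 0, 0, 0, 1]]
  ]
}}

```text
time_s: 9.15
ee_pos: [572.7, -49.0, 108.4]
ee_rot: [-180.0, 0.0, 173.5]
force: [-4.1, 0.2, 5.6]
gripper_width: 49.7
gripper_force: 35.0
```

Contact. I'll release and retreat.

{"op": "send_rows", "data": {
  "targets": [
    [[0, 0, 0, 0, 0, 0, 0.0], [0, 0, 0, 0, 0, 0, -0.4], [0, 0, 0, 0, 0, 0, -1], [0, 0, 0, 0, 0, 0, -1], [0, 0, 0, 0, 0, 0, -1], [0, 0, 0, 0, 0, 0, -1], [0, 0, 0, 0, 0, 0, -1], [0, 0, 0, 0, 0, 0, -1]]
  ]
}}

```text
time_s: 9.95
ee_pos: [572.8, -48.9, 107.3]
ee_rot: [180.0, 0.0, 173.5]
force: [-0.4, 0.4, -0.3]
gripper_width: 90.9
gripper_force: 0.0
```

{"op": "send_rows", "data": {
  "targets": [
    [[0, 0, 0, 0, 0, 0.05, -1], [0, 0, 0, 0, 0, 0.15, -1], [0, 0, 0, 0, 0, 0.22, -1], [0, 0, 0, 0, 0, 0.22, -1], [0, 0, 0, 0, 0, 0.1, -1], [0, 0, 0, 0, 0, 0, -1], [0, 0, 0, 0, 0, 0, -1]]
  ]
}}

```text
time_s: 10.65
ee_pos: [572.5, -48.9, 255.5]
ee_rot: [180.0, 0.0, 173.5]
force: [0.5, 0.9, 0.1]
gripper_width: 91.0
gripper_force: 0.0
```

{"op": "send_rows", "data": {
  "targets": [
    [[0, 0, -0.038, -0.062, 0.2, 0, -1], [0, 0, -0.038, -0.062, 0.2, 0, -1], [0, 0, 0, -0.062, 0.2, 0, -1], [0, 0, 0, -0.062, 0.2, 0, -1], [0, 0, 0, -0.062, 0.2, 0, -1], [0, 0, 0, -0.062, 0.2, 0, -1], [0, 0, 0, -0.062, 0.2, 0, -1], [0, 0, 0, -0.062, 0.2, 0, -1], [0, 0, 0, 0, 0, -0.2, -1], [0, 0, 0, 0, 0, 0, -1], [0, 0, 0, 0, 0, 0, -1]]
  ]
}}

```text
time_s: 11.75
ee_pos: [472.8, 270.3, 214.0]
ee_rot: [-179.8, -0.2, 166.7]
force: [0.4, 0.0, 0.9]
gripper_width: 91.1
gripper_force: 0.0
```

Run:
```python
from h import *
for n in("scene","top"):
    p,d,K,R,t=grab(n)
    if n=="scene": save("pics/placed.png",p[150:250,180:300],6)
    m=pick(n,"lower_mid",[573,-48,120],K,R,t)
    print(n,None if m is None else (m.sum(),fit(m,[(O,(100,140))],[573,-48,-7],K,R,t)))
```

```text
scene (np.int64(706), (array([569.6, -47.5,  -6.7]), np.float64(0.017)))
top (np.int64(502), (array([572.6, -50.6,  -7.6]), np.float64(0.025)))
```

View pics/placed.png

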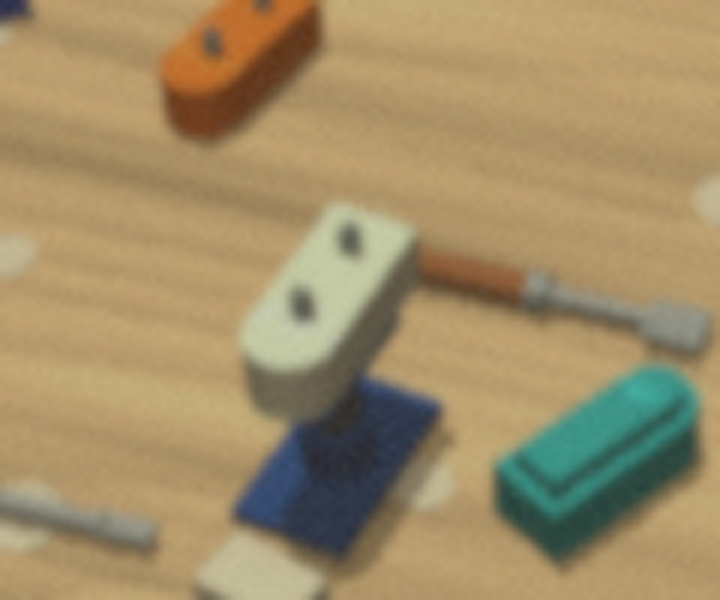

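Placed as intended: the stone lies level along the pad, at crop px (320,310). Next I'll grasp the upper stone.

{"op": "send_rows", "data": {
  "targets": [
    [[0, 0, 0, 0.005, 0.003, -0.22, -1], [0, 0, 0, 0, 0, -0.22, -1], [0, 0, 0, 0, 0, -0.22, -1], [0, 0, 0, 0, 0, -0.2, -1], [0, 0, 0, 0, 0, -0.1, -1], [0, 0, 0, 0, 0, -0.07, -1], [0, 0, 0, 0, 0, 0, -1], [0, 0, 0, 0, 0, 0, 1], [0, 0, 0, 0, 0, 0, 1], [0, 0, 0, 0, 0, 0, 1], [0, 0, 0, 0, 0, 0, 1], [0, 0, 0, 0, 0, 0, 1]]
  ],
  "grip_force": 50
}}

```text
time_s: 13.15
ee_pos: [474.8, 271.8, 9.9]
ee_rot: [180.0, 0.0, 166.7]
force: [0.3, 0.7, -0.3]
gripper_width: 54.0
gripper_force: 0.0
```

{"op": "send_rows", "data": {
  "targets": [
    [[0, 0, 0, 0, 0, 0, 1], [0, 0, 0, 0, 0, 0, 1], [0, 0, 0, 0, 0, 0, 1], [0, 0, 0, 0, 0, 0, 1], [0, 0, 0, 0, 0, 0, 1], [0, 0, 0, 0, 0, 0, 1]]
  ]
}}

```text
time_s: 13.75
ee_pos: [474.5, 271.2, 9.8]
ee_rot: [-180.0, 0.0, 166.7]
force: [-0.1, -3.6, 6.2]
gripper_width: 49.8
gripper_force: 50.0
```

{"op": "send_rows", "data": {
  "targets": [
    [[0, 0, 0, 0, 0, 0.1, 1], [0, 0, 0, 0, 0, 0.22, 1], [0, 0, 0, 0, 0, 0.22, 1], [0, 0, 0, 0, 0, 0.22, 1], [0, 0, 0, 0, 0, 0.22, 1], [0, 0, 0, 0, 0, 0.05, 1], [0, 0, 0, 0, 0, 0, 1], [0, 0, 0, 0, 0, 0, 1]]
  ]
}}

```text
time_s: 14.55
ee_pos: [473.1, 271.0, 212.5]
ee_rot: [-179.8, -0.2, 166.7]
force: [-0.3, -1.0, -5.8]
gripper_width: 50.0
gripper_force: 50.0
```

{"op": "send_rows", "data": {
  "targets": [
    [[0, 0, 0.0372, 0.061, -0.2, 0, 1], [0, 0, 0.0372, 0.061, -0.2, 0, 1], [0, 0, 0, 0.061, -0.2, 0, 1], [0, 0, 0, 0.061, -0.2, 0, 1], [0, 0, 0, 0.061, -0.2, 0, 1], [0, 0, 0, 0.061, -0.2, 0, 1], [0, 0, 0, 0.061, -0.2, 0, 1], [0, 0, 0, 0.061, -0.2, 0, 1], [0, 0, 0, 0, 0, 0, 1], [0, 0, 0, 0, 0, 0, 1], [0, 0, 0, 0, 0, 0, 1]]
  ]
}}

```text
time_s: 15.65
ee_pos: [571.0, -47.5, 213.2]
ee_rot: [180.0, -0.3, 173.4]
force: [0.5, 0.2, -4.3]
gripper_width: 49.4
gripper_force: 50.0
```

{"op": "send_rows", "data": {
  "targets": [
    [[0, 0, 0, 0.002, -0.007, -0.12, 1], [0, 0, 0, 0, 0, -0.055, 1], [0, 0, 0, 0, 0, 0, 1], [0, 0, 0, 0, 0, 0, 1], [0, 0, 0, 0, 0, 0, 1], [0, 0, 0, 0, 0, 0, 1], [0, 0, 0, 0, 0, 0, 1], [0, 0, 0, 0, 0, 0, 1]]
  ]
}}

```text
time_s: 16.45
ee_pos: [572.7, -49.8, 180.8]
ee_rot: [180.0, 0.0, 173.4]
force: [-0.0, 0.5, -5.0]
gripper_width: 49.9
gripper_force: 50.0
```

Run:
```python
from h import *
s=env.state();print(s["ee_pos"],s["ee_rot"],s["force"])
p,d,K,R,t=grab("scene");save("pics/above.png",p[140:240,180:300],6)
x=[571,-48.9,-6.6/57.3]
z=s["ee_pos"][2]-9.8
for nm,zs in(("upper",(z,z+40)),("lower",(100,140))):
    for zz in zs:
        uv=hull(O,x,(zz,),K,R,t);print(nm,zz,"nose bottommost crop px",((uv[uv[:,1].argmax()]+.5-[180,140])*6).round(),"left",((uv[uv[:,0].argmin()]+.5-[180,140])*6).round())
uv=hull(O,[572,-48.9,-6.6/57.3],(z,),K,R,t)-hull(O,x,(z,),K,R,t);print("crop px per mm x",uv[5]*6)
```

```text
[572.73150373 -49.79089304 180.75831187] [1.79992136e+02 3.72361774e-02 1.73358942e+02] [-0.02464168  0.47929075 -4.98742249]
upper 170.9583118655325 nose bottommost crop px [274. 388.] left [230. 355.]
upper 210.9583118655325 nose bottommost crop px [268. 331.] left [223. 298.]
lower 100 nose bottommost crop px [285. 483.] left [243. 450.]
lower 140 nose bottommost crop px [279. 430.] left [236. 397.]
crop px per mm x [-0.7926261   1.35148758]
```

View pics/above.png

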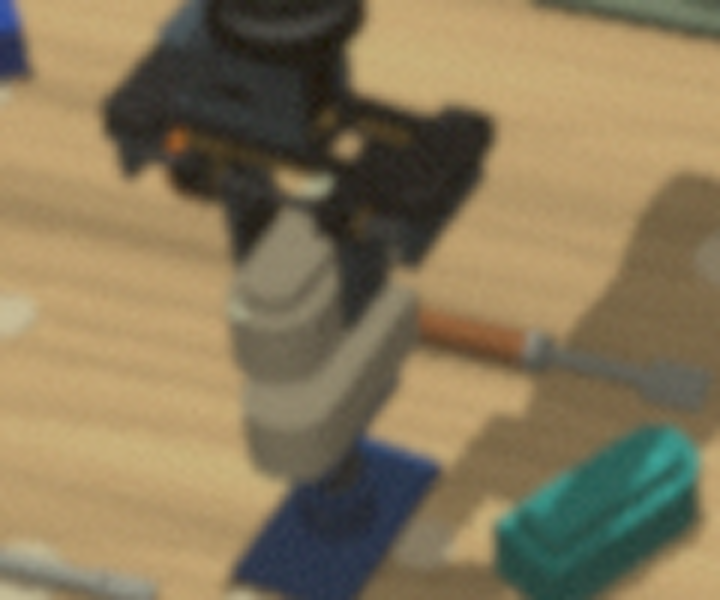

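The upper stone hangs level right over the lower one, with noses at crop (280,382) and (285,478). Both sit about 5 px from their predicted rows, so they are aligned along x within about 1 mm. I'll descend in small steps and watch the force.

{"op": "send_rows", "data": {
  "targets": [
    [[0, 0, 0, -0.002, 0.004, -0.03, 1], [0, 0, 0, 0, 0, -0.02, 1], [0, 0, 0, 0, 0, 0, 1], [0, 0, 0, 0, 0, 0, 1], [0, 0, 0, 0, 0, 0, 1]]
  ]
}}

```text
time_s: 17.0
ee_pos: [572.3, -49.0, 170.4]
ee_rot: [180.0, 0.0, 173.4]
force: [0.3, -0.8, -5.0]
gripper_width: 49.8
gripper_force: 50.0
```

{"op": "send_rows", "data": {
  "targets": [
    [[0, 0, 0, 0, 0, -0.006, 1], [0, 0, 0, 0, 0, -0.006, 1], [0, 0, 0, 0, 0, -0.006, 1], [0, 0, 0, 0, 0, 0, 1], [0, 0, 0, 0, 0, 0, 1]]
  ]
}}

```text
time_s: 17.5
ee_pos: [572.2, -48.9, 166.7]
ee_rot: [180.0, -0.0, 173.4]
force: [0.5, -0.3, -4.8]
gripper_width: 49.9
gripper_force: 50.0
```

{"op": "send_rows", "data": {
  "targets": [
    [[0, 0, 0, 0, 0, -0.006, 1], [0, 0, 0, 0, 0, -0.006, 1], [0, 0, 0, 0, 0, 0, 1], [0, 0, 0, 0, 0, 0, 1]]
  ]
}}

```text
time_s: 17.9
ee_pos: [572.2, -48.9, 164.3]
ee_rot: [180.0, -0.0, 173.4]
force: [0.2, 0.2, -5.2]
gripper_width: 49.3
gripper_force: 50.0
```

{"op": "send_rows", "data": {
  "targets": [
    [[0, 0, 0, 0, 0, -0.005, 1], [0, 0, 0, 0, 0, -0.005, 1], [0, 0, 0, 0, 0, 0, 1], [0, 0, 0, 0, 0, 0, 1]]
  ]
}}

```text
time_s: 18.3
ee_pos: [572.2, -49.0, 162.3]
ee_rot: [180.0, -0.0, 173.4]
force: [0.1, 1.0, -5.0]
gripper_width: 49.9
gripper_force: 50.0
```

Going in without contact, so I'll continue.

{"op": "send_rows", "data": {
  "targets": [
    [[0, 0, 0, 0, 0, -0.005, 1], [0, 0, 0, 0, 0, -0.005, 1], [0, 0, 0, 0, 0, -0.005, 1], [0, 0, 0, 0, 0, 0, 1], [0, 0, 0, 0, 0, 0, 1]]
  ]
}}

```text
time_s: 18.8
ee_pos: [572.2, -49.0, 159.3]
ee_rot: [180.0, -0.0, 173.4]
force: [-0.7, 0.1, -3.8]
gripper_width: 49.7
gripper_force: 50.0
```

{"op": "send_rows", "data": {
  "targets": [
    [[0, 0, 0, 0, 0, -0.005, 1], [0, 0, 0, 0, 0, -0.005, 1], [0, 0, 0, 0, 0, -0.005, 1], [0, 0, 0, 0, 0, 0, 1], [0, 0, 0, 0, 0, 0, 1]]
  ]
}}

```text
time_s: 19.3
ee_pos: [572.2, -48.9, 156.3]
ee_rot: [180.0, -0.0, 173.4]
force: [-0.1, -0.9, -4.7]
gripper_width: 50.0
gripper_force: 50.0
```

{"op": "send_rows", "data": {
  "targets": [
    [[0, 0, 0, 0, 0, -0.005, 1], [0, 0, 0, 0, 0, -0.005, 1], [0, 0, 0, 0, 0, -0.005, 1], [0, 0, 0, 0, 0, -0.005, 1], [0, 0, 0, 0, 0, 0, 1], [0, 0, 0, 0, 0, 0, 1]]
  ]
}}

```text
time_s: 19.9
ee_pos: [572.2, -48.9, 152.3]
ee_rot: [180.0, -0.0, 173.4]
force: [-0.3, 0.1, -4.8]
gripper_width: 50.1
gripper_force: 50.0
```

{"op": "send_rows", "data": {
  "targets": [
    [[0, 0, 0, 0, 0, -0.005, 1], [0, 0, 0, 0, 0, -0.005, 1], [0, 0, 0, 0, 0, 0, 1], [0, 0, 0, 0, 0, 0, 1]]
  ]
}}

```text
time_s: 20.3
ee_pos: [572.2, -48.9, 150.3]
ee_rot: [180.0, -0.0, 173.4]
force: [0.3, -0.6, -4.8]
gripper_width: 49.8
gripper_force: 50.0
```

{"op": "send_rows", "data": {
  "targets": [
    [[0, 0, 0, 0, 0, -0.004, 1], [0, 0, 0, 0, 0, 0, 1], [0, 0, 0, 0, 0, 0, 1]]
  ]
}}

```text
time_s: 20.6
ee_pos: [572.3, -49.0, 149.8]
ee_rot: [180.0, 0.0, 173.4]
force: [-0.3, 0.0, -3.6]
gripper_width: 49.7
gripper_force: 50.0
```

{"op": "send_rows", "data": {
  "targets": [
    [[0, 0, 0, 0, 0, -0.003, 1], [0, 0, 0, 0, 0, 0, 1], [0, 0, 0, 0, 0, 0, 1]]
  ]
}}

```text
time_s: 20.9
ee_pos: [572.4, -49.0, 149.8]
ee_rot: [180.0, 0.1, 173.4]
force: [-2.5, -0.5, 3.4]
gripper_width: 49.7
gripper_force: 50.0
```

{"op": "send_rows", "data": {
  "targets": [
    [[0, 0, 0, 0, 0, -0.003, 1], [0, 0, 0, 0, 0, -0.002, 1], [0, 0, 0, 0, 0, 0, 1], [0, 0, 0, 0, 0, 0, 1], [0, 0, 0, 0, 0, 0, 1], [0, 0, 0, 0, 0, 0, 1], [0, 0, 0, 0, 0, 0, 1]]
  ]
}}

```text
time_s: 21.6
ee_pos: [572.4, -49.0, 149.7]
ee_rot: [-180.0, 0.1, 173.4]
force: [-3.7, 0.9, 9.5]
gripper_width: 49.3
gripper_force: 50.0
```

Run:
```python
from h import *
p,d,K,R,t=grab("scene");save("pics/end.png",p[140:240,180:300],6)
s=env.state();print(s["ee_pos"],s["ee_rot"],s["force"],s["torque"],s["gripper_width"])
```

```text
[572.35499674 -48.98413476 149.74844778] [1.79998219e+02 8.29630741e-02 1.73363944e+02] [-3.41279541 -0.02113487  8.60311783] [ 0.0369807   0.89696338 -0.07701577] 49.82807961537724
```

View pics/end.png

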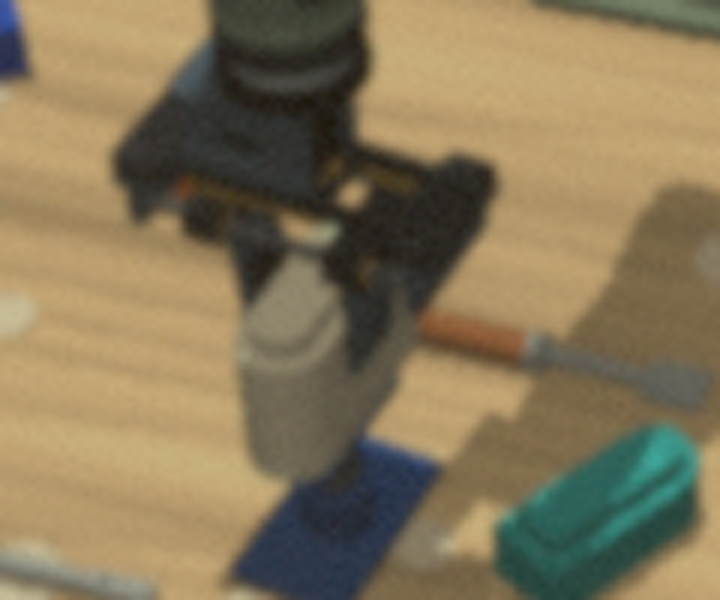

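The stones sit flush, with no gap between them and the noses in line at crop (280,475). I'll press a little more.

{"op": "send_rows", "data": {
  "targets": [
    [[0, 0, 0, 0, 0, -0.003, 1], [0, 0, 0, 0, 0, -0.002, 1], [0, 0, 0, 0, 0, 0, 1], [0, 0, 0, 0, 0, 0, 1], [0, 0, 0, 0, 0, 0, 1], [0, 0, 0, 0, 0, 0, 1], [0, 0, 0, 0, 0, 0, 1], [0, 0, 0, 0, 0, 0, 1]]
  ]
}}

```text
time_s: 22.45
ee_pos: [572.4, -49.0, 149.7]
ee_rot: [180.0, 0.1, 173.4]
force: [-4.5, 0.9, 13.8]
gripper_width: 49.4
gripper_force: 50.0
```

```bash
python3 -c "
from workcell import env
print(env.state()['force']);print(env.job_done())"
```

```text
[-4.47988226  0.85511333 13.7641597 ]
the job is handed in; nothing more can be done
None
```

The lower stone is on the pad and released, the upper stone is fully home on its dowels, and I handed the job in at about 22.5 s with the gripper still holding the upper stone and pressing down with about 14 N; the hand-in returned no verdict.

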